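# Hold the cast lever level over its assembly fixture

## Task

Push the fixture's red sprung locating pin fully down and let it spring back up to be sure that it is free. Then pick up the cast lever by its balance point, keeping it level all the way, and hold it still over the fixture, level, with its eye straight above the pin and its wooden foot above the fork, the underside of the eye about 5 cm above the pin's top. Finish while still holding it there, and leave the cup, the offcut, the mallet and the batten where they are.

Things in the scene. Friction and masses are not known exactly. Their poses are not given: they have to be found in the camera images.
- lever_eye (a point): Cast lever, 275 mm long, 0.55 to 0.85 kg: heavy bare-steel eye (upright ring, 46 mm outside, 26 mm bore, 44 high), straight blue bar 14 wide, 18 high, underside 22 mm above the lever's underside, then a light wooden foot. This point: on the eye's axis at the bar's mid-height, 31 mm above the lever's underside. x runs to the foot, z up. Balance point: on the bar, 71 mm from the eye's axis.
- lever_foot (a point): The lever's other end: axis of the wooden foot (upright round, 24 mm across, 44 mm high), at the bar's mid-height (31 mm above the lever's underside), 240 mm from the eye's axis. Same axes as the eye's point.
- fixture: Assembly fixture, fixed to the bench: light wood base 300 x 100 x 35 mm (x, y, z). Origin: centre of its underside. x runs along its length from the pin end to the fork end, z up. A red pin stands 115 mm from the centre towards -x, and a dark wooden fork 125 mm from the centre towards +x.
- pin_top (a point): Centre of the flat top of the red locating pin, 18 mm in diameter, which stands up from the fixture through a steel collar (36 mm across, 6 mm high); the top is 67 mm above the bench when the pin is up. Same axes as the fixture. It moves down with the pin.
- pin (a joint): Stroke of the sprung pin in m: 0 fully up, 0.012 fully down (its stop). It is pushed straight down; the spring needs about 4 N to start and 10 N at the stop, and sends it back up when released.
- fork (a point): Middle of the fork's mouth, level with the top of its two cheeks, 65 mm above the bench: two dark wooden cheeks 30 mm high on the base, 34 mm apart across the fixture, 240 mm from the pin's axis. Same axes as the fixture.
- cup: Bystander: green bamboo cup with a pale band, 72 mm across, 85 mm high; origin at the centre of its underside.
- offcut: Bystander: short green bamboo offcut standing upright, 52 mm across, 50 mm high; origin at the centre of its underside.
- mallet: Bystander: wooden mallet lying down, 250 mm long, 64 mm high, head 100 mm wide at its +x end; origin on the bench under the middle of the length.
- batten: Bystander: wooden batten 240 x 35 x 18 mm lying flat; origin at the centre of its underside.

How it is judged:
By the outcome, as a careful person would: the job done as asked, in the order asked, and still so for the second after the job is handed in, while the arm keeps its last pose, push and grip.
It also fails if it takes over 54 s, if anything falls off the work surface, if the arm or the gripper's body presses on something with over 40 N, if the wrist force passes 120 N, or if a joint passes its speed limit or range.

## Robot

A 6-joint arm with a two-finger parallel gripper is mounted at the origin on the work surface. World frame = base frame: x ahead of the robot, y to its left, z up, the work surface at z = 0. Lengths are in mm, angles in degrees, forces in N, time in s.
With the tool pointing down it reaches from about 300 to 850 mm from the base axis. Payload 4.2 kg.
Tool frame: the origin (TCP) lies at the very end of the fingers, on their centre line; the grasp point (between the pads) lies 19 mm behind it (ctrl.grip_point_offset is the distance from the TCP to the grasp point, in mm); z points along the fingers, y is the line along which they close (so a half turn about z gives the same grasp; the last joint's range is limited). The gripper opens to 91 mm and grips with 3 to 60 N. Pads are 32 mm wide; open, the fingers measure 118 mm over their backs; the gripper's body (76 mm by 178 mm) begins 60 mm behind the grasp point.
Start: joints at [74.198, 18.312, 89.639, -0, 72.044, -1.146], TCP at [145.488, 556.308, 190.676] pointing down, gripper open.
Joint ranges: [-177.97, 177.97], [-48.28, 115.42], [12.27, 149.76], [-77.06, 257.06], [2.81, 150.46], [-146.56, 146.56]. Speed limits (degrees/s): [147.25, 147.25, 180, 180, 180, 180].

## Interface

Orientations are given as a 3x3 rotation matrix whose columns are the frame's x, y, z axes.
In Python, from rig import ctrl gives the robot as it stands.
- The arm moves only by the tool jog_arm, never from a script. Its arguments are lists of equal length, an entry for each row: "delta_pos": the shift along the tool's x, y, z in mm, a list of three; "rot": the turn, a rotation vector about the tool's x, y, z in degrees, a list of three; "hand": the closure, from -1 (fully open) to 1 (shut). In form: {"delta_pos": [[tx, ty, tz], ...], "rot": [[ax, ay, az], ...], "hand": [hand, ...]}. A call has 1 to 10 rows; each row is the pose to reach, as a shift and turn from the pose commanded when the call began, along the tool's axes at that moment; what a row does not reach only later rows make up. A row lasts 1/12 s, in which the tool goes at most 41.7 mm and 7.16 degrees, less where a joint would pass 70% of its speed; a pose out of reach is approached as far as the arm can. A call with a gripper value outside its range is refused whole. The fingers move at their own pace and stop on an object; "grip_force" is the grip in N (left out, the last holds). Time passes only in rows, so rows that repeat a pose let the fingers close. It gives the time, the measured TCP pose, the force, the opening and the grip force at its end, in the units of the state.
- ctrl.observe(): the state, without advancing time (a new reading comes with each control period).
- ctrl.snapshot(name): name is "scene" or "side" or "wrist"; returns the picture (480x640x3 uint8, red, green, blue); there is no depth.
- ctrl.calibration(name): a dict with "mtx" (3x3 intrinsics, pixels), "extrinsics" (4x4, takes a point from camera to world coordinates); the wrist camera has in their place "hand_eye" (4x4, takes a point from camera to tool coordinates, whose origin is the TCP and whose axes are the flange's). Camera axes: x right, y up, looking along -z (the intrinsics and any distortion apply to the point x, -y, -z); pixel columns grow to the right and rows downward; lengths in mm; the calibration is good to about 2 mm. A picture is of the moment at which its call begins: read the wrist's pose just before it. calibration takes no time and is no camera call.
- ctrl.close_job(): hands the job in; it is judged then, once.
Trained networks look in the newest picture that a camera, given by its name, has taken for a name from the list of things; names that differ only in an ending like _2 or _b are one class to them, and where a whole thing is asked for, a point or a joint stands for the part that bears it (a point fixed in the world has none). Each returns a list of dicts, best first, with "p" (0 to 1); they miss things now and then, are a little off and sometimes report something else, mostly with a low value. They report only what shows in the picture. A call takes as long as a camera call.
- ctrl.trace(camera, label): "region" (480x640 bool, what is visible of it).
- ctrl.spot_point(camera, label): "position" ([x, y, z] in mm, in the coordinates of the camera as it stood for that picture, good to about 4 mm: a listed point, or the origin of a listed thing).
The state is a dict: "clock": time; "joint_pos": joint angles; "qd": joint speeds; "effort": joint torques, N m; "position": TCP position; "orientation": TCP orientation; "contact_force": force on the tool from outside, world axes, zero at the start; "torque": the same for the moment, N m; "finger_gap": opening from 0.0 (shut) to 1.0 (fully open); "grip_force": force on a finger pad.
Only numpy, scipy, OpenCV 4.12 (cv2) and the standard library are available. Lean on these libraries where they do the work, as an engineer would, in place of code of your own. Each camera call takes 0.05 s, during which the arm holds its last target. There are 200 camera calls.

## Working session

There is one attempt and no reset: what is moved stays moved. The work goes in short steps, Python scripts to look and compute and a tool call to move; the robot and the scene stay as the last step left them, time stands still between calls to the robot, and variables do not carry over. Pictures are saved under pics/ and viewed, at most 10 in all, crops included, and the job is handed in when it is done.

Besides the shell and the picture viewer there is one more tool, called after "Emit:" in YAML: its name, and indented under it one key for each argument. jog_arm: Moves the arm, as the interface text tells. Its arguments: {"type":"object","properties":{"delta_pos":{"type":"array","items":{"type":"array","items":{"type":"number"}}},"rot":{"type":"array","items":{"type":"array","items":{"type":"number"}}},"hand":{"type":"array","items":{"type":"number"}},"grip_force":{"type":"number"}},"required":["delta_pos","rot","hand"]}

```bash
mkdir -p pics; cat > h.py <<'E'
import numpy as np, cv2
from rig import ctrl
def T(cam):
    c=ctrl.calibration(cam)
    if 'extrinsics' in c: return np.array(c['extrinsics'])
    s=ctrl.observe(); M=np.eye(4); M[:3,:3]=s['orientation']; M[:3,3]=s['position']
    return M@np.array(c['hand_eye'])
def snap(cam,f=None):
    t=T(cam); im=ctrl.snapshot(cam)
    if f: cv2.imwrite('pics/'+f,cv2.cvtColor(im,cv2.COLOR_RGB2BGR))
    return t,im
def pt(cam,t,label):
    r=ctrl.spot_point(cam,label)
    return [(round(d['p'],2),(t@np.r_[d['position'],1])[:3].round(1).tolist()) for d in r[:2]]
E
python3 - <<'E'
from h import *
s=ctrl.observe(); print({k:np.round(v,2).tolist() for k,v in s.items()}, ctrl.grip_point_offset)
for c in ['scene','side']:
    t,im=snap(c,c+'0.png')
    for l in ['lever_eye','lever_foot','pin_top','fork','fixture','cup','offcut','mallet','batten']: print(c,l,pt(c,t,l))
c=ctrl.calibration('wrist'); print(c)
a=cv2.imread('pics/scene0.png');b=cv2.imread('pics/side0.png')
E
```

```text
{'clock': 0.0, 'joint_pos': [74.2, 18.35, 89.71, -0.0, 72.04, -1.15], 'qd': [0.05, -0.03, 0.05, -0.04, 0.11, 0.01], 'effort': [0.0, -41.25, -23.2, 0.07, 0.05, -0.0], 'position': [145.35, 555.76, 189.82], 'orientation': [[-0.97, 0.25, -0.0], [0.25, 0.97, -0.0], [0.0, -0.0, -1.0]], 'contact_force': [-0.21, 0.43, -0.63], 'torque': [0.02, -0.04, 0.0], 'grip_force': 0.0, 'finger_gap': 1.0} 18.8
scene lever_eye [(0.95, [452.9, -115.4, 30.6])]
scene lever_foot [(0.78, [622.9, -280.0, 35.0])]
scene pin_top [(0.56, [474.7, 248.1, 68.6])]
scene fork [(0.73, [705.1, 173.3, 64.1])]
scene fixture [(0.91, [588.2, 210.4, 0.7])]
scene cup [(0.63, [814.0, 27.2, 2.9])]
scene offcut [(0.85, [430.7, 11.3, 0.3])]
scene mallet [(0.67, [532.1, 511.2, 0.5])]
scene batten [(0.88, [521.1, -480.8, 1.7])]
side lever_eye [(0.65, [446.4, -111.8, 27.2])]
side lever_foot [(0.95, [622.3, -281.6, 30.3])]
side pin_top [(0.67, [471.7, 245.8, 66.5])]
side fork [(0.72, [701.5, 168.0, 66.0])]
side fixture [(0.78, [587.1, 207.1, -4.8])]
side cup [(0.93, [809.2, 26.9, -3.6])]
side offcut [(0.79, [432.3, 9.7, -5.1]), (0.69, [702.7, 169.1, 66.6])]
side mallet [(0.67, [524.6, 509.2, -3.0])]
side batten [(0.92, [514.7, -480.8, 0.8]), (0.19, [704.9, 170.0, 65.7])]
{'mtx': array([[377.98220586,   0.        , 320.62558452],
       [  0.        , 377.98220586, 235.96861395],
       [  0.        ,   0.        ,   1.        ]]), 'hand_eye': array([[ 3.41862611e-04,  9.57941871e-01,  2.86962113e-01,
         8.21947221e+01],
       [ 9.99999906e-01, -4.04375052e-04,  1.58575688e-04,
         7.97236366e-01],
       [ 2.67946611e-04,  2.86962032e-01, -9.57941919e-01,
        -1.94644185e+02],
       [ 0.00000000e+00,  0.00000000e+00,  0.00000000e+00,
         1.00000000e+00]])}
```

View pics/scene0.png

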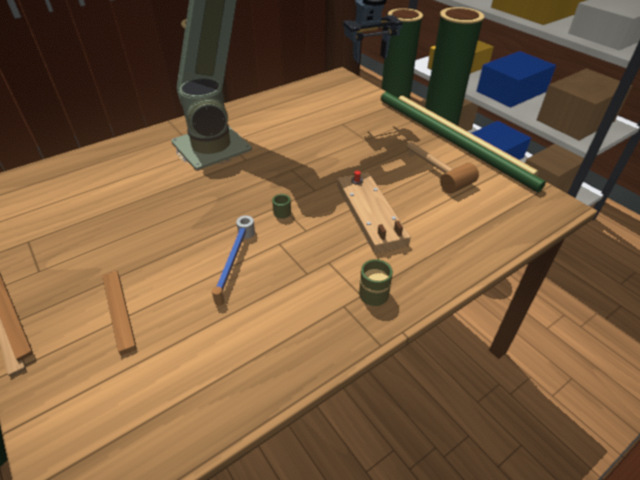

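View pics/side0.png

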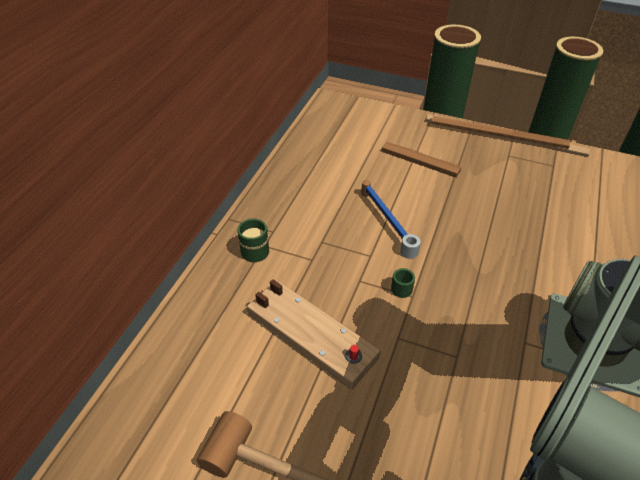

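The scene picture shows the lever with its eye near (245,224) and foot near (218,295), and the fixture with its red pin near (357,177). The side picture agrees: eye (411,245), pin (354,352). The network positions fit both pictures, so I'm moving above the pin with the fingers shut.

Emit:
jog_arm:
  delta_pos:
    - [-395,-216,20]
    - [-395,-216,20]
    - [-395,-216,20]
    - [-395,-216,20]
    - [-395,-216,20]
    - [-395,-216,20]
    - [-395,-216,20]
    - [-395,-216,20]
    - [-395,-216,20]
    - [-395,-216,20]
  rot:
    - [0,0,3.7]
    - [0,0,3.7]
    - [0,0,3.7]
    - [0,0,3.7]
    - [0,0,3.7]
    - [0,0,3.7]
    - [0,0,3.7]
    - [0,0,3.7]
    - [0,0,3.7]
    - [0,0,3.7]
  hand: [1,1,1,1,1,1,1,1,1,1]
  grip_force: 10

```text
clock: 1.83
position: [449.6, 269.1, 172.4]
orientation: [[-0.949, 0.315, 0.001], [0.315, 0.949, 0.001], [-0.0, 0.001, -1.0]]
contact_force: [0.1, 0.0, 1.0]
finger_gap: 0.299
grip_force: 0.0
```

Emit:
jog_arm:
  delta_pos:
    - [0,0,0]
    - [0,0,0]
    - [0,0,0]
    - [0,0,0]
  rot:
    - [0,0,0]
    - [0,0,0]
    - [0,0,0]
    - [0,0,0]
  hand: [1,1,1,1]

```text
clock: 2.17
position: [447.4, 271.5, 172.2]
orientation: [[-0.95, 0.314, -0.0], [0.314, 0.95, 0.0], [0.0, 0.0, -1.0]]
contact_force: [-0.4, 0.3, 0.5]
finger_gap: 0.015
grip_force: 0.0
```

```bash
cat >> h.py <<'E'
def ray_at_z(cam,t,uv,z):
    K=np.array(ctrl.calibration(cam)['mtx']); d=np.linalg.solve(K,np.r_[uv,1.]); d=t[:3,:3]@(d*[1,-1,-1]); o=t[:3,3]
    return (o+d*(z-o[2])/d[2]).round(1)
def tool(dw):
    return (np.array(ctrl.observe()['orientation']).T@np.array(dw,float)).round(1).tolist()
def st():
    s=ctrl.observe(); R=np.array(s['orientation'])
    print('t',round(s['clock'],2),'p',np.round(s['position'],1),'yaw',np.degrees(np.arctan2(R[1,0],R[0,0])).round(2),'z',R[:,2].round(4),'F',np.round(s['contact_force'],1),'M',np.round(s['torque'],2),'gap',round(s['finger_gap'],3),'gf',round(s['grip_force'],1))
E
python3 - <<'E'
from h import *
st()
t,im=snap('wrist','w1.png')
for l in ['pin_top','fork','fixture']: print(l,pt('wrist',t,l))
h=cv2.cvtColor(im,cv2.COLOR_RGB2HSV); m=(((h[...,0]<6)|(h[...,0]>174))&(h[...,1]>180)&(h[...,2]>90)).astype(np.uint8)
n,_,s,c=cv2.connectedComponentsWithStats(m); i=1+s[1:,4].argmax(); print(s[i],c[i],ray_at_z('wrist',t,c[i],67))
E
```

```text
t 2.17 p [447.4 271.5 172.2] yaw 161.72 z [-3.e-04  4.e-04 -1.e+00] F [-0.4  0.3  0.5] M [0.02 0.02 0.03] gap 0.015 gf 0.0
pin_top [(0.78, [478.9, 250.1, 70.6])]
fork []
fixture []Traceback (most recent call last):
  File "<stdin>", line 6, in <module>
ValueError: attempt to get argmax of an empty sequence
```

View pics/w1.png

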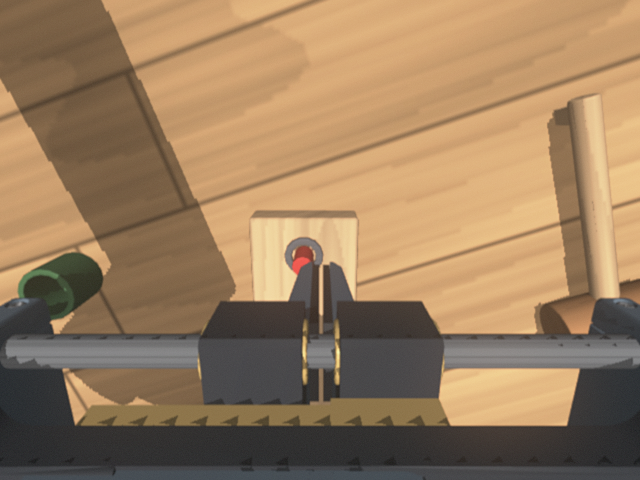

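The wrist picture shows the pin's red top near (303,258), partly behind the fingers, with its collar centred near (304,253). I'll locate the pin from the collar.

```bash
python3 - <<'E'
from h import *
t=T('wrist')
print(ray_at_z('wrist',t,[304,253],41), ray_at_z('wrist',t,[303,250],67),ray_at_z('wrist',t,[303.5,211],35))
im=cv2.imread('pics/w1.png'); h=cv2.cvtColor(im,cv2.COLOR_BGR2HSV)
m=(((h[...,0]<8)|(h[...,0]>172))&(h[...,1]>150)); m[:,:260]=0;m[:,340:]=0
v,u=np.nonzero(m[220:280]); print(len(u),u.min(),u.max(),v.min()+220,v.max()+220, np.median(u))
p=np.array([474.5,247.8,85]); print(tool(p-ctrl.observe()['position']))
E
```

```text
[473.1 248.   41. ] [462.1 252.1  67. ] [437.  259.7  35. ]
308 293 311 247 273 301.0
[-33.1, -14.2, 87.3]
```

Emit:
jog_arm:
  delta_pos:
    - [-32,-14.4,10]
    - [-32,-14.4,40]
    - [-32,-14.4,70]
    - [-32,-14.4,90]
    - [-32,-14.4,97]
    - [-32,-14.4,97]
    - [-32,-14.4,97]
    - [-32,-14.4,97]
  rot:
    - [0,0,0]
    - [0,0,0]
    - [0,0,0]
    - [0,0,0]
    - [0,0,0]
    - [0,0,0]
    - [0,0,0]
    - [0,0,0]
  hand: [1,1,1,1,1,1,1,1]

```text
clock: 3.03
position: [475.2, 247.9, 76.7]
orientation: [[-0.949, 0.314, 0.003], [0.314, 0.949, 0.002], [-0.002, 0.002, -1.0]]
contact_force: [0.1, 0.1, 0.6]
finger_gap: 0.007
grip_force: 0.0
```

Emit:
jog_arm:
  delta_pos:
    - [0,0,4]
    - [0,0,8]
    - [0,0,11]
    - [0,0,14]
    - [0,0,16]
    - [0,0,18]
    - [0,0,18]
    - [0,0,18]
  rot:
    - [0,0,0]
    - [0,0,0]
    - [0,0,0]
    - [0,0,0]
    - [0,0,0]
    - [0,0,0]
    - [0,0,0]
    - [0,0,0]
  hand: [1,1,1,1,1,1,1,1]

```text
clock: 3.7
position: [474.1, 246.9, 57.0]
orientation: [[-0.949, 0.315, -0.0], [0.315, 0.949, -0.0], [0.0, -0.0, -1.0]]
contact_force: [0.3, 0.5, -0.2]
finger_gap: 0.007
grip_force: 0.0
```

```bash
python3 - <<'E'
from h import *
st(); snap('side','s2.png'); im=cv2.imread('pics/s2.png')[270:410,260:460]; cv2.imwrite('pics/s2c.png',cv2.resize(im,None,fx=4,fy=4,interpolation=3))
E
```

```text
t 3.7 p [474.1 246.9  57. ] yaw 161.64 z [-2.e-04 -1.e-04 -1.e+00] F [ 0.3  0.5 -0.2] M [-0.06  0.   -0.  ] gap 0.007 gf 0.0
```

View pics/s2c.png

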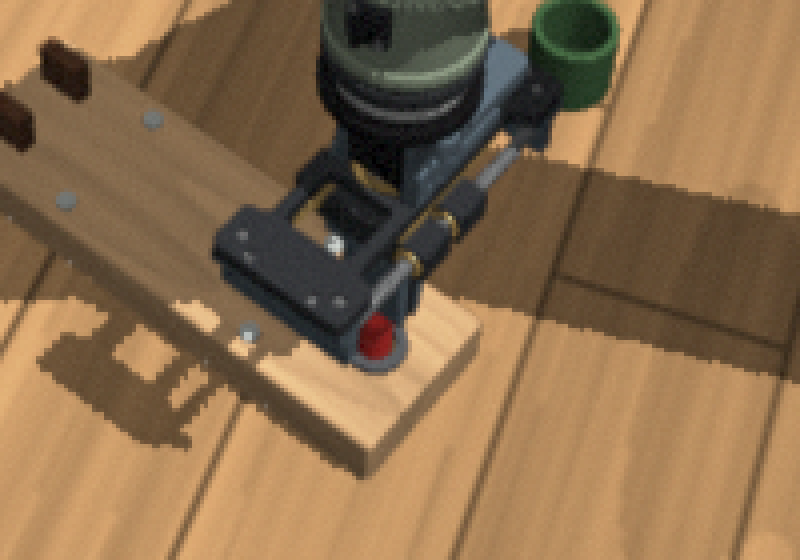

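The side crop shows the red pin in front of the finger ends (about (375,335) in the crop), and there is no contact force. The fingers missed, so I'm triangulating the pin and collar from the fixed cameras.

```bash
python3 - <<'E'
from h import *
from scipy.optimize import least_squares
def proj(cam,t,p):
    K=np.array(ctrl.calibration(cam)['mtx']); q=np.linalg.inv(t)@np.r_[p,1]; q=K@(q[:3]*[1,-1,-1]); return q[:2]/q[2]
obs=[]
for c in ['scene','side']:
    im=cv2.imread(f'pics/{c}0.png'); h=cv2.cvtColor(im,cv2.COLOR_BGR2HSV)
    m=(((h[...,0]<6)|(h[...,0]>174))&(h[...,1]>200)).astype(np.uint8)
    t=T(c); g=proj(c,t,[473,248,60]); x,y=g.astype(int); w=np.zeros_like(m); w[y-20:y+20,x-20:x+20]=1; m*=w
    v,u=np.nonzero(m); print(c,g.round(1),len(u),u.mean(),v.mean(),u.min(),u.max(),v.min(),v.max())
    obs.append((c,t,np.array([u.mean(),v.mean()])))
    print(ctrl.calibration(c).keys(), t[:3,3].round())
    # pin visible 41..67: centroid approx at z~55
    print(ray_at_z(c,t,obs[-1][2],55))
f=lambda p: np.concatenate([proj(c,t,p)-o for c,t,o in obs])
r=least_squares(f,[473,248,55]); print(r.x.round(1),r.fun.round(2))
print('tcp in wrist img',proj('wrist',T('wrist'),ctrl.observe()['position']))
print('tcp in side',proj('side',T('side'),ctrl.observe()['position']))
E
```

```text
<stdin>:10: RuntimeWarning: Mean of empty slice.
  ret = ret.dtype.type(ret / rcount)
Traceback (most recent call last):
ValueError: zero-size array to reduction operation minimum which has no identity
```

```bash
cat >> h.py <<'E'
def proj(cam,t,p):
    K=np.array(ctrl.calibration(cam)['mtx']); q=np.linalg.inv(t)@np.r_[p,1]; q=K@(q[:3]*[1,-1,-1]); return q[:2]/q[2]
E
python3 - <<'E'
from h import *
from scipy.optimize import least_squares
obs=[]
for c in ['scene','side']:
    im=cv2.imread(f'pics/{c}0.png').astype(int); t=T(c); g=proj(c,t,[473,248,55]); print(c,g.round(1),list(ctrl.calibration(c)),t[:3,3].round())
    m=(im[...,2]>2.2*im[...,1])&(im[...,2]>2.2*im[...,0])&(im[...,2]>90)
    x,y=g.astype(int); w=np.zeros_like(m); w[y-25:y+25,x-25:x+25]=1; v,u=np.nonzero(m&w)
    if len(u)==0: continue
    o=np.array([u.mean()+.0,v.mean()]); print(len(u),o,u.min(),u.max(),v.min(),v.max(),ray_at_z(c,t,o,55)); obs.append((c,t,o))
f=lambda p: np.concatenate([proj(c,t,p)-o for c,t,o in obs])
r=least_squares(f,[473,248,55]); print(r.x.round(1),r.fun.round(2))
p=ctrl.observe()['position']
print('tcp wrist',proj('wrist',T('wrist'),p),'side',proj('side',T('side'),p))
snap('wrist','w2.png')
E
```

```text
scene [356.4 174.5] ['mtx', 'extrinsics'] [1308. -483.  853.]
49 [356.85714286 174.93877551] 354 360 170 180 [475.6 247.6  55. ]
side [354.2 352.3] ['mtx', 'extrinsics'] [ 314.  851. 1046.]
70 [354.11428571 349.6       ] 350 358 345 356 [475.2 242.   55. ]
[475.7 244.4  57.4] [-0.78 -0.3  -0.54  0.22]
tcp wrist [319.31746336 277.22219054] side [353.85406101 351.1200743 ]
```

View pics/w2.png

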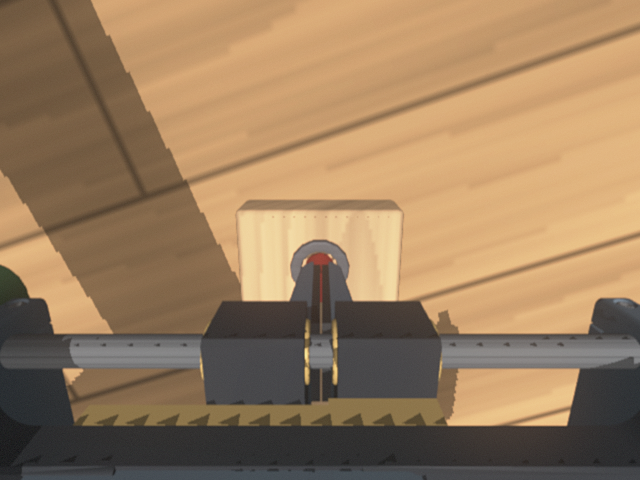

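The wrist picture shows the fingers centred over the collar (about (320,267)), with red showing just past the tips at (320,258). I'm checking how tall the pin now looks from the side.

```bash
python3 - <<'E'
from h import *
t=T('wrist'); print('collar',ray_at_z('wrist',t,[320,268],41),'end edge',ray_at_z('wrist',t,[320,205],35), 'red tip', ray_at_z('wrist',t,[320,253],57))
for f in ['side0','s2']:
    im=cv2.imread(f'pics/{f}.png').astype(int)
    m=(im[...,2]>2.2*im[...,1])&(im[...,2]>2.2*im[...,0])&(im[...,2]>60); w=np.zeros_like(m); w[330:375,335:375]=1; v,u=np.nonzero(m&w); print(f,len(u),u.min(),u.max(),v.min(),v.max())
ts=T('side')
for z in (41,55,57,67): print(z,proj('side',ts,[474,247,z]).round(1))
st(); print(np.round(ctrl.observe()['effort'],2))
E
```

```text
collar [475.2 247.   41. ] end edge [440.  258.7  35. ] red tip [460.9 251.8  57. ]
side0 109 350 358 345 359
s2 75 350 357 348 359
41 [353.6 355.4]
55 [353.9 351.7]
57 [353.9 351.2]
67 [354.2 348.5]
t 3.8 p [474.3 247.   57.2] yaw 161.64 z [ 2.e-04  1.e-04 -1.e+00] F [-0.5  0.1  0.6] M [-0.04 -0.02  0.03] gap 0.006 gf 0.0
[-0.000e+00 -3.990e+01 -1.873e+01  2.000e-02  8.000e-02 -0.000e+00]
```

Emit:
jog_arm:
  delta_pos:
    - [0,0,1]
    - [0,0,2]
    - [0,0,2]
    - [0,0,2]
  rot:
    - [0,0,0]
    - [0,0,0]
    - [0,0,0]
    - [0,0,0]
  hand: [1,1,1,1]

```text
clock: 4.13
position: [474.1, 246.9, 55.1]
orientation: [[-0.949, 0.315, -0.0], [0.315, 0.949, 0.0], [0.0, -0.0, -1.0]]
contact_force: [0.5, -0.4, 0.7]
finger_gap: 0.004
grip_force: 0.0
```

Emit:
jog_arm:
  delta_pos:
    - [0,0,1]
    - [0,0,2]
    - [0,0,2]
    - [0,0,2]
  rot:
    - [0,0,0]
    - [0,0,0]
    - [0,0,0]
    - [0,0,0]
  hand: [1,1,1,1]

```text
clock: 4.47
position: [474.1, 246.9, 53.1]
orientation: [[-0.949, 0.315, -0.0], [0.315, 0.949, -0.0], [0.0, -0.0, -1.0]]
contact_force: [-0.0, -0.2, 0.2]
finger_gap: 0.007
grip_force: 0.0
```

```bash
python3 - <<'E'
from h import *
st(); snap('scene','c3.png'); im=cv2.imread('pics/c3.png')[100:220,290:450]; cv2.imwrite('pics/c3c.png',cv2.resize(im,None,fx=5,fy=5,interpolation=3))
E
```

```text
t 4.47 p [474.1 246.9  53.1] yaw 161.64 z [-2.e-04 -0.e+00 -1.e+00] F [-0.  -0.2  0.2] M [-0.01  0.    0.02] gap 0.007 gf 0.0
```

View pics/c3c.png

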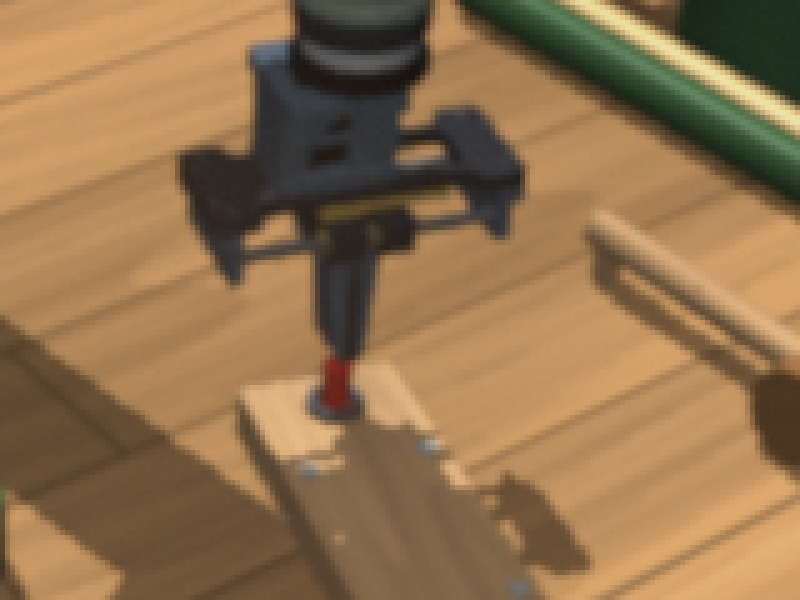

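```bash
python3 - <<'E'
from h import *
for c,f0,f1 in [('scene','scene0','c3'),('side','side0','s2')]:
    t=T(c)
    print(c,{z:proj(c,t,[475,247,z]).round(1).tolist() for z in (41,53,67)},'tcp',proj(c,t,ctrl.observe()['position']).round(1))
    for f in (f0,f1):
        im=cv2.imread(f'pics/{f}.png').astype(int); x,y=proj(c,t,[475,247,55]).astype(int)
        m=(im[...,2]>2*im[...,1])&(im[...,2]>2*im[...,0])&(im[...,2]>60); w=np.zeros_like(m); w[y-20:y+20,x-15:x+15]=1; v,u=np.nonzero(m&w); print(f,len(u),u.min(),u.max(),v.min(),v.max(),[(int(k),int((v==k).sum())) for k in np.unique(v)])
E
```

```text
scene {41: [356.3, 178.8], 53: [356.5, 175.5], 67: [356.8, 171.5]} tcp [356.3 175.3]
scene0 56 354 360 170 181 [(170, 3), (171, 6), (172, 7), (173, 7), (174, 5), (175, 5), (176, 5), (177, 5), (178, 4), (179, 4), (180, 4), (181, 1)]
c3 42 355 359 172 181 [(172, 5), (173, 5), (174, 5), (175, 4), (176, 4), (177, 4), (178, 4), (179, 5), (180, 4), (181, 2)]
side {41: [353.1, 355.2], 53: [353.4, 352.1], 67: [353.7, 348.4]} tcp [353.8 352.2]
side0 114 350 358 345 359 [(345, 5), (346, 7), (347, 9), (348, 9), (349, 9), (350, 9), (351, 8), (352, 8), (353, 8), (354, 8), (355, 8), (356, 8), (357, 8), (358, 6), (359, 4)]
s2 75 350 357 348 359 [(348, 1), (349, 4), (350, 6), (351, 7), (352, 8), (353, 8), (354, 8), (355, 8), (356, 8), (357, 8), (358, 6), (359, 3)]
```

Emit:
jog_arm:
  delta_pos:
    - [0,0,1]
    - [0,0,2]
    - [0,0,3]
    - [0,0,3]
  rot:
    - [0,0,0]
    - [0,0,0]
    - [0,0,0]
    - [0,0,0]
  hand: [1,1,1,1]

```text
clock: 4.85
position: [474.0, 246.9, 49.9]
orientation: [[-0.949, 0.315, -0.0], [0.315, 0.949, -0.0], [0.0, -0.0, -1.0]]
contact_force: [0.2, -0.1, -0.4]
finger_gap: 0.007
grip_force: 0.0
```

```bash
python3 - <<'E'
from h import *
st(); a=snap('scene')[1][145:205,320:400]; b=snap('side')[1][315:375,310:390]
v=cv2.resize(np.hstack([a,b]),None,fx=5,fy=5,interpolation=0); cv2.imwrite('pics/d4.png',v[...,::-1])
E
```

```text
t 4.85 p [474.  246.9  49.9] yaw 161.64 z [-4.e-04 -1.e-04 -1.e+00] F [ 0.2 -0.1 -0.4] M [-0.03  0.    0.06] gap 0.007 gf 0.0
```

View pics/d4.png

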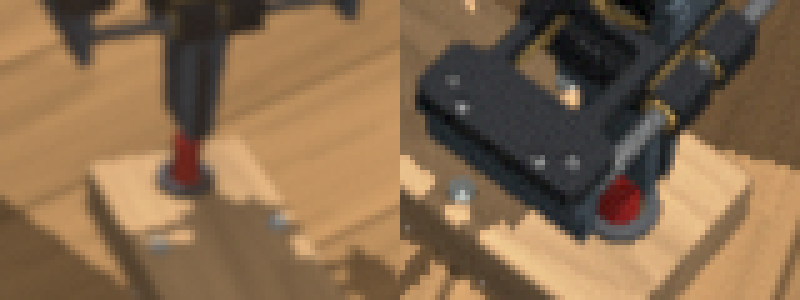

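```bash
python3 - <<'E'
from h import *
t=T('scene'); p=np.array([145.35,555.76,189.82]); y=np.array([.25,.97,0])
for k in (-50,0,50): print(k,proj('scene',t,p+k*y).round(1))
im=cv2.imread('pics/scene0.png'); g=im[25:75,340:405].max(2)
for r in g[::2]: print(''.join('#' if v<70 else '.' for v in r))
a=cv2.imread('pics/c3.png').max(2)
b=snap('scene')[1].max(2)
for r in range(160,186): print(r,''.join('#' if v<95 else '.' for v in a[r,345:372]),''.join('#' if v<95 else '.' for v in b[r,345:372]))
E
```

```text
-50 [355.2  67.5]
0 [368.5  65.3]
50 [381.6  63.1]
#################################################################
##############.#####################.############################
#####################................############################
###################......########################################
#################################################################
#################################################################
#################################################################
#################################################################
#################################################################
#################################################################
#################################################################
#################################################################
#################################################################
#################################################################
#################################################################
###########################################################
[... 1460 characters left out ...]
............ ...........................
175 ........................... ...........................
176 ........................... ...........................
177 ........................... ...........................
178 .........#....#............ .........#....#............
179 ........##....###.......... ........##....###..........
180 ........#.....###.......... ........#.....###..........
181 ........##...####.......... ........#....####..........
182 ........#########.......... ........#########..........
183 ..........#######.......... ..........#######..........
184 ........................... ...........................
185 ........................... ...........................
```

```bash
python3 - <<'E'
from h import *
print(np.round(ctrl.observe()['effort'],2))
t,im=snap('wrist','w5.png')
for f in ('w2','w5'):
    a=cv2.imread(f'pics/{f}.png').astype(int); m=(a[...,2]>1.8*a[...,1])&(a[...,2]>1.8*a[...,0])&(a[...,2]>60); m[:, :280]=0;m[:,360:]=0;m[:220]=0
    v,u=np.nonzero(m); print(f,len(u),u.min(),u.max(),v.min(),v.max(),[(int(k),int(u[v==k].min()),int(u[v==k].max())) for k in np.unique(v)])
w=cv2.hconcat([cv2.imread(f'pics/{f}.png')[225:325,270:370] for f in('w2','w5')]); cv2.imwrite('pics/w5c.png',cv2.resize(w,None,fx=4,fy=4,interpolation=0))
for z in (41,50,55,67): print(z,'pin centre/front px',proj('wrist',t,[475,247,z]).round(1),proj('wrist',t,[475-8.55,247+2.8,z]).round(1))
print('tcp',proj('wrist',t,ctrl.observe()['position']).round(1))
E
```

```text
[ 0.000e+00 -4.012e+01 -1.847e+01  2.000e-02  8.000e-02 -0.000e+00]
w2 255 307 331 253 301 [(253, 319, 320), (254, 315, 323), (255, 313, 326), (256, 311, 327), (257, 310, 328), (258, 309, 329), (259, 309, 330), (260, 308, 331), (261, 307, 328), (262, 307, 327), (263, 314, 327), (264, 315, 326), (265, 320, 321), (266, 320, 321), (267, 320, 321), (268, 321, 321), (269, 321, 321), (270, 321, 321), (273, 320, 321), (274, 320, 321), (275, 320, 321), (276, 320, 321), (277, 320, 321), (278, 320, 321), (279, 320, 321), (280, 320, 321), (281, 320, 321), (282, 320, 321), (283, 320, 321), (284, 320, 321), (285, 320, 321), (286, 320, 321), (287, 320, 321), (288, 320, 321), (289, 320, 321), (290, 320, 321), (291, 320, 321), (292, 320, 321), (293, 320, 321), (294, 320, 321), (295, 320, 321), (296, 320, 321), (297, 320, 321), (298, 320, 321), (299, 320, 321), (300, 320, 321), (301, 320, 321)]
w5 168 312 328 257 307 [(257, 319, 320), (258, 316, 323), (259, 313, 326), (260, 312, 327), (261, 313, 328), (262, 314, 327), (263, 314, 327), (264, 315, 327), (265, 320, 321), (266, 320, 321), (267, 320, 321), (268, 320, 321), (269, 320, 321), (274, 321, 321), (275, 321, 321), (278, 321, 321), (279, 320, 321), (280, 320, 321), (281, 320, 321), (282, 320, 321), (283, 320, 321), (284, 320, 321), (285, 320, 321), (286, 320, 321), (287, 320, 321), (288, 320, 321), (289, 320, 321), (290, 320, 321), (291, 320, 321), (292, 320, 321), (293, 320, 321), (294, 320, 321), (295, 320, 321), (296, 320, 321), (297, 320, 321), (298, 320, 321), (299, 320, 321), (300, 320, 321), (301, 320, 321), (302, 320, 321), (303, 320, 321), (304, 320, 321), (305, 320, 321), (306, 320, 321), (307, 320, 321)]
41 pin centre/front px [319.9 272.3] [319.8 257.7]
50 pin centre/front px [319.9 278.5] [319.8 263.3]
55 pin centre/front px [319.8 282.1] [319.8 266.6]
67 pin centre/front px [319.8 291.5] [319.7 275.3]
tcp [319.3 277.3]
```

View pics/w5c.png

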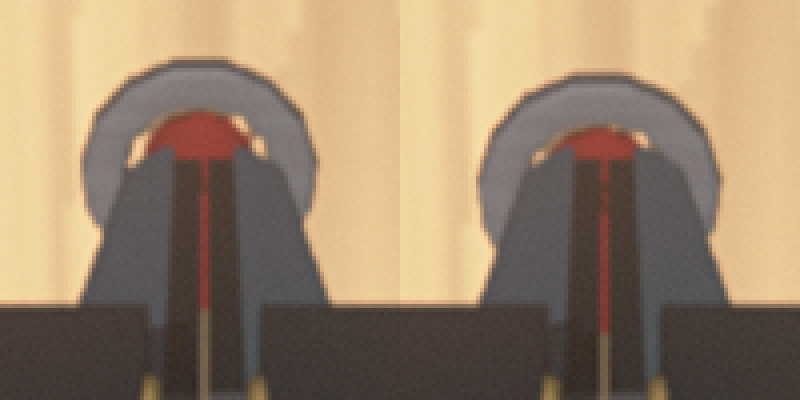

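The close-up shows the pin still at full height, seen through the finger slit down to row 307, with the fingertips above it. The real fingertips therefore sit about 17 mm short of the reported TCP. I'm descending further and watching the force.

Emit:
jog_arm:
  delta_pos:
    - [0,0,1]
    - [0,0,2]
    - [0,0,3]
    - [0,0,4]
    - [0,0,4]
  rot:
    - [0,0,0]
    - [0,0,0]
    - [0,0,0]
    - [0,0,0]
    - [0,0,0]
  hand: [1,1,1,1,1]

```text
clock: 5.47
position: [474.0, 246.9, 45.9]
orientation: [[-0.949, 0.315, -0.0], [0.315, 0.949, -0.0], [0.0, -0.0, -1.0]]
contact_force: [-0.4, 0.2, -0.1]
finger_gap: 0.005
grip_force: 0.0
```

Emit:
jog_arm:
  delta_pos:
    - [0,0,1]
    - [0,0,2]
    - [0,0,3]
    - [0,0,3]
  rot:
    - [0,0,0]
    - [0,0,0]
    - [0,0,0]
    - [0,0,0]
  hand: [1,1,1,1]

```text
clock: 5.8
position: [474.2, 247.0, 43.4]
orientation: [[-0.949, 0.315, 0.0], [0.315, 0.949, 0.0], [-0.0, 0.0, -1.0]]
contact_force: [-0.5, 0.3, 3.0]
finger_gap: 0.009
grip_force: 1.9
```

Emit:
jog_arm:
  delta_pos:
    - [0,0,1]
    - [0,0,2]
    - [0,0,3]
    - [0,0,3]
  rot:
    - [0,0,0]
    - [0,0,0]
    - [0,0,0]
    - [0,0,0]
  hand: [1,1,1,1]

```text
clock: 6.13
position: [474.2, 247.0, 40.3]
orientation: [[-0.949, 0.315, 0.0], [0.315, 0.949, 0.0], [-0.0, 0.0, -1.0]]
contact_force: [-0.0, -1.0, 5.3]
finger_gap: 0.004
grip_force: 2.7
```

```bash
python3 - <<'E'
from h import *
st()
a=cv2.imread('pics/c3.png').max(2)
b=snap('scene','c6.png')[1].max(2); t=T('scene')
b3=cv2.imread('pics/c6.png').astype(int); red=(b3[...,2]>2*b3[...,1])&(b3[...,2]>60)
for r in range(164,186): print(r,''.join('#' if v<95 else '.' for v in a[r,345:372]),''.join('R' if red[r,345+i] else '#' if v<95 else '.' for i,v in enumerate(b[r,345:372])))
im=snap('side','s6.png')[1]
snap('wrist','w6.png'); f='w6'
a=cv2.imread(f'pics/{f}.png').astype(int); m=(a[...,2]>1.8*a[...,1])&(a[...,2]>1.8*a[...,0])&(a[...,2]>60); m[:, :280]=0;m[:,360:]=0;m[:220]=0
v,u=np.nonzero(m); print(f,len(u),u.min(),u.max(),v.min(),v.max())
E
```

```text
t 6.13 p [474.2 247.   40.3] yaw 161.65 z [ 4.e-04  3.e-04 -1.e+00] F [-0.  -1.   5.3] M [-0.14  0.18  0.  ] gap 0.004 gf 2.7
164 ........##########......... ........###########........
165 .........#########......... ........###########........
166 .........#########......... ........###########........
167 ..........########......... ........##########.........
168 ..........########......... ........##########.........
169 ...........#######......... .........#########.........
170 ............#####.......... .........#########.........
171 ............####........... ..........#######..........
172 .............#............. ..........#######..........
173 ........................... ...........######..........
174 ........................... ..........R#####...........
175 ........................... ..........RR###............
176 ........................... ...........RRR.............
177 ........................... ..........RRRR.............
178 .........#....#............ .........#RRRRR#...........
179 ........##....###.......... ........##RRRRR##..........
180 ........#.....###.......... ........#.RRRRR##..........
181 ........##...####.......... ........#..RRR###..........
182 ........#########.......... ........##########.........
183 ..........#######.......... ..........#######..........
184 ........................... .............##............
185 ........................... ...........................
w6 78 318 322 263 313
```

Contact came at TCP z of about 43, so the fingertips really are about 24 mm above the reported TCP. I'm pushing on to the stop.

Emit:
jog_arm:
  delta_pos:
    - [0,0,2]
    - [0,0,4]
    - [0,0,6]
    - [0,0,7]
    - [0,0,8]
    - [0,0,8]
  rot:
    - [0,0,0]
    - [0,0,0]
    - [0,0,0]
    - [0,0,0]
    - [0,0,0]
    - [0,0,0]
  hand: [1,1,1,1,1,1]

```text
clock: 6.78
position: [474.3, 247.0, 32.8]
orientation: [[-0.949, 0.315, 0.001], [0.315, 0.949, 0.0], [-0.0, 0.0, -1.0]]
contact_force: [-1.8, -1.1, 9.1]
finger_gap: 0.006
grip_force: 4.6
```

Emit:
jog_arm:
  delta_pos:
    - [0,0,1]
    - [0,0,2]
    - [0,0,2]
    - [0,0,2]
  rot:
    - [0,0,0]
    - [0,0,0]
    - [0,0,0]
    - [0,0,0]
  hand: [1,1,1,1]

```text
clock: 7.12
position: [474.4, 247.1, 31.9]
orientation: [[-0.949, 0.315, 0.001], [0.315, 0.949, 0.001], [-0.001, 0.001, -1.0]]
contact_force: [-3.6, -2.0, 15.3]
finger_gap: 0.007
grip_force: 7.7
```

Emit:
jog_arm:
  delta_pos:
    - [0,0,1]
    - [0,0,1.5]
    - [0,0,1.5]
    - [0,0,1.5]
  rot:
    - [0,0,0]
    - [0,0,0]
    - [0,0,0]
    - [0,0,0]
  hand: [1,1,1,1]

```text
clock: 7.45
position: [474.5, 247.1, 31.8]
orientation: [[-0.949, 0.315, 0.002], [0.315, 0.949, 0.001], [-0.001, 0.001, -1.0]]
contact_force: [-5.8, -3.5, 25.8]
finger_gap: 0.004
grip_force: 12.4
```

Emit:
jog_arm:
  delta_pos:
    - [0,0,-4]
    - [0,0,-10]
    - [0,0,-20]
    - [0,0,-40]
    - [0,0,-75]
    - [0,0,-110]
    - [0,0,-130]
    - [0,0,-130]
    - [0,0,-130]
  rot:
    - [0,0,0]
    - [0,0,0]
    - [0,0,0]
    - [0,0,0]
    - [0,0,0]
    - [0,0,0]
    - [0,0,0]
    - [0,0,0]
    - [0,0,0]
  hand: [1,1,1,1,1,1,1,1,1]

```text
clock: 8.2
position: [474.5, 247.2, 159.4]
orientation: [[-0.949, 0.315, 0.002], [0.315, 0.949, 0.001], [-0.001, 0.002, -1.0]]
contact_force: [-0.3, 0.1, -0.2]
finger_gap: 0.006
grip_force: 0.0
```

```bash
python3 - <<'E'
from h import *
st()
t,_=snap('side','s7.png'); print(pt('side',t,'pin_top'))
t2,_=snap('scene','c7.png'); print(pt('scene',t2,'pin_top'))
for f in ('side0','s7','scene0','c7'):
    im=cv2.imread(f'pics/{f}.png').astype(int); m=(im[...,2]>2*im[...,1])&(im[...,2]>2*im[...,0])&(im[...,2]>60); w=np.zeros_like(m)
    if 's' == f[0] and f!='scene0': w[330:375,335:375]=1
    else: w[155:195,340:372]=1
    v,u=np.nonzero(m&w); print(f,len(u),u.min(),u.max(),v.min(),v.max())
# plan to lever
s=ctrl.observe(); e=np.array([450,-113.6]); f=np.array([622.5,-281]); d=(f-e)/np.linalg.norm(f-e); b=e+71*d
print('dir',np.degrees(np.arctan2(d[1],d[0])),'bal',b,'delta',tool(np.r_[b,170]-s['position']))
E
```

```text
t 8.2 p [474.5 247.2 159.4] yaw 161.65 z [ 0.0019  0.001  -1.    ] F [-0.3  0.1 -0.2] M [0.01 0.05 0.04] gap 0.006 gf 0.0
[(0.45, [473.9, 243.3, 65.6])]
[(0.5, [474.3, 247.2, 68.5]), (0.42, [705.4, 171.4, 65.7])]
side0 114 350 358 345 359
s7 109 349 358 345 359
scene0 56 354 360 170 181
c7 43 355 359 171 181
dir -44.140374963385014 bal [ 500.95213658 -163.04572558] delta [-155.4, -379.9, -12.6]
```

The pin sprang back: its red extent in the side view is again rows 345–359, as at the start. Going over the lever with the gripper opening.

Emit:
jog_arm:
  delta_pos:
    - [-155,-380,-12]
    - [-155,-380,-12]
    - [-155,-380,-12]
    - [-155,-380,-12]
    - [-155,-380,-12]
    - [-155,-380,-12]
    - [-155,-380,-12]
    - [-155,-380,-12]
    - [-155,-380,-12]
    - [-155,-380,-12]
  rot:
    - [0,0,25.8]
    - [0,0,25.8]
    - [0,0,25.8]
    - [0,0,25.8]
    - [0,0,25.8]
    - [0,0,25.8]
    - [0,0,25.8]
    - [0,0,25.8]
    - [0,0,25.8]
    - [0,0,25.8]
  hand: [-1,-1,-1,-1,-1,-1,-1,-1,-1,-1]

```text
clock: 9.23
position: [500.7, -165.1, 169.4]
orientation: [[-0.717, 0.697, -0.002], [0.697, 0.717, 0.0], [0.002, -0.001, -1.0]]
contact_force: [0.5, 0.4, 0.1]
finger_gap: 0.704
grip_force: 0.0
```

```bash
python3 - <<'E'
from h import *
st()
s=ctrl.observe(); print(tool(np.r_[500.95,-163.05,160]-np.array(s['position'])))
E
```

```text
t 9.23 p [ 500.7 -165.1  169.4] yaw 135.79 z [-2.1e-03  4.0e-04 -1.0e+00] F [0.5 0.4 0.1] M [-0.04 -0.03  0.02] gap 0.704 gf 0.0
[1.2, 1.6, 9.4]
```

Emit:
jog_arm:
  delta_pos:
    - [0,0,20]
    - [0,0,20]
    - [0,0,20]
    - [0,0,20]
  rot:
    - [0,0,0]
    - [0,0,0]
    - [0,0,0]
    - [0,0,0]
  hand: [-1,-1,-1,-1]

```text
clock: 9.57
position: [501.3, -161.6, 150.2]
orientation: [[-0.718, 0.696, -0.001], [0.696, 0.718, 0.001], [0.002, -0.0, -1.0]]
contact_force: [0.5, 0.6, 0.6]
finger_gap: 0.986
grip_force: 0.0
```

```bash
python3 - <<'E'
from h import *
st()
t,im=snap('wrist','w8.png')
for l in ['lever_eye','lever_foot']: print(l,pt('wrist',t,l))
a=im.astype(int); m=((a[...,2]>1.4*a[...,0])&(a[...,2]>1.3*a[...,1])&(a[...,2]>70)).astype(np.uint8)
n,L,s,c=cv2.connectedComponentsWithStats(m)
for i in np.argsort(-s[1:,4])[:3]+1:
    v,u=np.nonzero(L==i); vx,vy,x0,y0=cv2.fitLine(np.c_[u,v].astype(np.float32),2,0,.01,.01).ravel(); print(s[i],c[i].round(1),(vx,vy))
    q=[ray_at_z('wrist',t,[x0+k*vx,y0+k*vy],40) for k in(-20,20)]; d=q[0]-q[1]; print(q,'yaw',np.degrees(np.arctan2(d[1],d[0])))
E
```

```text
t 9.57 p [ 501.3 -161.6  150.2] yaw 135.9 z [-1.5e-03  9.0e-04 -1.0e+00] F [0.5 0.6 0.6] M [-0.09 -0.   -0.04] gap 0.986 gf 0.0
lever_eye [(0.67, [445.3, -109.6, 33.6])]
lever_foot [(0.7, [618.9, -279.8, 32.1])]
[ 312  168   15  165 2315] [319.1 248.5] (np.float32(0.001392678), np.float32(-0.99999905))
[array([ 527.8, -188.9,   40. ]), array([ 502.1, -163.9,   40. ])] yaw -44.20898427060589
[312 369  14  16 212] [318.8 376.6] (np.float32(0.14218472), np.float32(-0.98984015))
[array([ 620.4, -282.9,   40. ]), array([ 592.6, -248.4,   40. ])] yaw -51.138233542797266
```

View pics/w8.png

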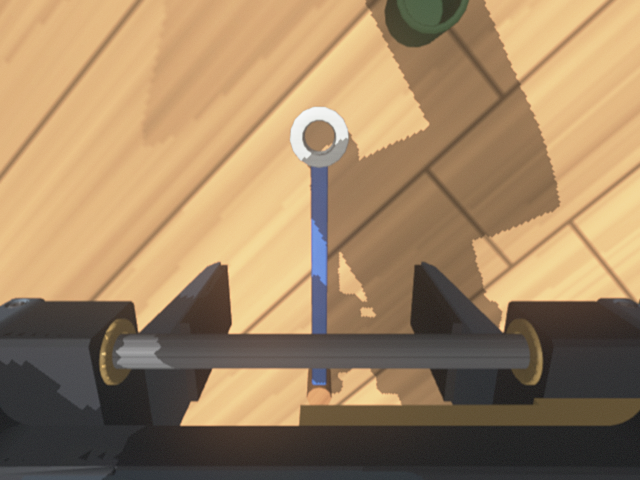

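The wrist picture shows the lever well centred and parallel to the fingers: ring at (320,136), bar at column 319. Refining the eye position along the bar.

```bash
python3 - <<'E'
from h import *
t=T('wrist'); print('eye top centre',ray_at_z('wrist',t,[319.5,136],44))
im=cv2.imread('pics/w8.png'); 
t2=t.copy(); t2[2,3]+=23; print('biased',ray_at_z('wrist',t2,[319.5,136],44))
q=np.linalg.inv(t)@[448,-112,44,1]; q2=np.linalg.inv(t2)@[448,-112,44,1]; print('depth',-q[2],-q2[2],'pred px dia',378*46/-q[2],378*46/-q2[2])
h=cv2.cvtColor(im,cv2.COLOR_BGR2HSV); m=(h[...,1]<40)&(h[...,2]>90); m[:90]=0;m[185:]=0;m[:,:270]=0;m[:,370:]=0
v,u=np.nonzero(m); print(u.min(),u.max(),v.min(),v.max())
st()
for e in ([448,-112],[449.5,-113]):
    b=np.array(e)+71*np.array([np.cos(np.radians(-44.1)),np.sin(np.radians(-44.1))]); print(b,tool(np.r_[b,0]-np.r_[ctrl.observe()['position'][:2],0]))
E
```

```text
eye top centre [ 449.4 -111.5   44. ]
biased [ 449.9 -112.1   44. ]
depth 291.75386261893067 313.7805402186734 pred px dia 59.59818267328662 55.414526305175954
290 348 107 184
t 9.72 p [ 502.  -161.6  151.2] yaw 135.95 z [ 9.e-04 -1.e-04 -1.e+00] F [ 0.2 -0.2  0. ] M [-0.02 -0.01  0.  ] gap 0.998 gf 0.0
[ 498.98696714 -161.40980856] [2.2, -2.0, -0.0]
[ 500.48696714 -162.40980856] [0.5, -1.6, -0.0]
```

Emit:
jog_arm:
  delta_pos:
    - [1,-0.5,30]
    - [1,-0.5,65]
    - [1,-0.5,95]
    - [1,-0.5,120]
    - [1,-0.5,130]
    - [1,-0.5,130]
    - [1,-0.5,130]
  rot:
    - [0,0,0]
    - [0,0,0]
    - [0,0,0]
    - [0,0,0]
    - [0,0,0]
    - [0,0,0]
    - [0,0,0]
  hand: [-1,-1,-1,-1,-1,-1,-1]

```text
clock: 10.3
position: [501.3, -162.0, 21.4]
orientation: [[-0.718, 0.696, 0.001], [0.696, 0.718, -0.0], [-0.001, 0.001, -1.0]]
contact_force: [0.9, 0.3, -0.6]
finger_gap: 1.003
grip_force: 0.0
```

Emit:
jog_arm:
  delta_pos:
    - [0,0,4]
    - [0,0,8]
    - [0,0,12]
    - [0,0,16]
    - [0,0,16]
  rot:
    - [0,0,0]
    - [0,0,0]
    - [0,0,0]
    - [0,0,0]
    - [0,0,0]
  hand: [-1,-1,-1,-1,-1]

```text
clock: 10.72
position: [500.1, -162.1, 4.2]
orientation: [[-0.717, 0.697, -0.001], [0.697, 0.717, 0.0], [0.001, -0.0, -1.0]]
contact_force: [0.1, 0.2, -0.1]
finger_gap: 0.995
grip_force: 0.0
```

```bash
python3 - <<'E'
from h import *
st(); snap('scene','c9.png'); snap('wrist','w9.png')
a=cv2.imread('pics/c9.png')[170:320,160:310]; b=cv2.imread('pics/w9.png')[60:360,170:470]
cv2.imwrite('pics/v9.png',cv2.hconcat([cv2.resize(a,(400,400),interpolation=0),cv2.resize(b,(400,400))]))
E
```

```text
t 10.72 p [ 500.1 -162.1    4.2] yaw 135.84 z [-8.e-04  4.e-04 -1.e+00] F [ 0.1  0.2 -0.1] M [-0.06 -0.04  0.01] gap 0.995 gf 0.0
```

View pics/v9.png

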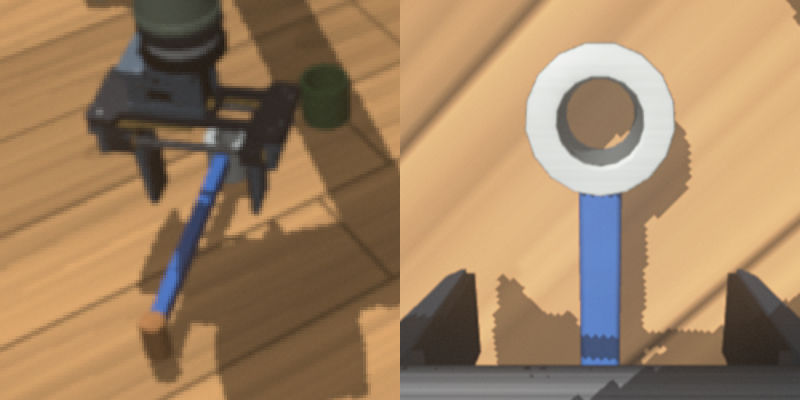

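The fingers straddle the bar, with tips at about bar height and the bench clear below them (ring above, bar centred). Lowering the last bit and closing.

Emit:
jog_arm:
  delta_pos:
    - [0,0,4]
    - [0,0,8]
    - [0,0,12]
    - [0,0,12]
  rot:
    - [0,0,0]
    - [0,0,0]
    - [0,0,0]
    - [0,0,0]
  hand: [-1,-1,-1,-1]

```text
clock: 11.15
position: [499.8, -161.9, -8.3]
orientation: [[-0.717, 0.697, -0.002], [0.697, 0.717, 0.001], [0.002, -0.001, -1.0]]
contact_force: [0.2, -0.1, -0.2]
finger_gap: 1.0
grip_force: 0.0
```

Emit:
jog_arm:
  delta_pos:
    - [0,0,0]
    - [0,0,0]
    - [0,0,0]
    - [0,0,0]
    - [0,0,0]
    - [0,0,0]
    - [0,0,0]
    - [0,0,0]
    - [0,0,0]
    - [0,0,0]
  rot:
    - [0,0,0]
    - [0,0,0]
    - [0,0,0]
    - [0,0,0]
    - [0,0,0]
    - [0,0,0]
    - [0,0,0]
    - [0,0,0]
    - [0,0,0]
    - [0,0,0]
  hand: [1,1,1,1,1,1,1,1,1,1]
  grip_force: 40

```text
clock: 11.98
position: [500.5, -162.2, -7.4]
orientation: [[-0.717, 0.697, 0.0], [0.697, 0.717, 0.0], [-0.0, 0.0, -1.0]]
contact_force: [0.5, 0.1, 0.1]
finger_gap: 0.302
grip_force: 0.0
```

Emit:
jog_arm:
  delta_pos:
    - [0,0,0]
    - [0,0,0]
    - [0,0,0]
    - [0,0,0]
    - [0,0,0]
    - [0,0,0]
  rot:
    - [0,0,0]
    - [0,0,0]
    - [0,0,0]
    - [0,0,0]
    - [0,0,0]
    - [0,0,0]
  hand: [1,1,1,1,1,1]

```text
clock: 12.48
position: [500.2, -162.4, -7.4]
orientation: [[-0.718, 0.696, -0.0], [0.696, 0.718, -0.0], [0.0, -0.0, -1.0]]
contact_force: [-2.6, -3.1, 0.2]
finger_gap: 0.147
grip_force: 40.0
```

```bash
python3 - <<'E'
from h import *
st()
E
```

```text
t 12.48 p [ 500.2 -162.4   -7.4] yaw 135.86 z [-5.e-04 -2.e-04 -1.e+00] F [-2.6 -3.1  0.2] M [-0.5   0.28  0.03] gap 0.147 gf 40.0
```

Emit:
jog_arm:
  delta_pos:
    - [0,0,-2]
    - [0,0,-4]
    - [0,0,-7]
    - [0,0,-10]
    - [0,0,-10]
    - [0,0,-10]
  rot:
    - [0,0,0]
    - [0,0,0]
    - [0,0,0]
    - [0,0,0]
    - [0,0,0]
    - [0,0,0]
  hand: [1,1,1,1,1,1]

```text
clock: 12.98
position: [500.6, -162.1, 2.7]
orientation: [[-0.717, 0.697, 0.0], [0.697, 0.717, 0.0], [-0.0, 0.0, -1.0]]
contact_force: [-0.2, 1.5, -7.8]
finger_gap: 0.15
grip_force: 40.0
```

```bash
python3 - <<'E'
from h import *
st(); s=ctrl.observe(); R=np.array(s['orientation']); print('tool F,M',(R.T@s['contact_force']).round(2),(R.T@s['torque']).round(3))
for c in ['scene','side','wrist']:
    t,_=snap(c)
    for l in ['lever_eye','lever_foot']: print(c,l,pt(c,t,l))
E
```

```text
t 12.98 p [ 500.6 -162.1    2.7] yaw 135.85 z [ 3.e-04  1.e-04 -1.e+00] F [-0.2  1.5 -7.8] M [-0.02 -0.02  0.02] gap 0.15 gf 40.0
tool F,M [1.16 0.91 7.81] [-0.004 -0.029 -0.017]
scene lever_eye [(0.8, [453.4, -112.2, 40.2])]
scene lever_foot []
side lever_eye [(0.71, [450.3, -108.6, 39.6])]
side lever_foot [(0.89, [620.6, -278.9, 39.5])]
wrist lever_eye []
wrist lever_foot []
```

The lever is up with about 7.8 N of weight, negligible moment and eye and foot at equal height. It is held level at the balance point, so I'm lifting and carrying it smoothly.

Emit:
jog_arm:
  delta_pos:
    - [0,0,-4]
    - [0,0,-12]
    - [0,0,-24]
    - [0,0,-40]
    - [0,0,-58]
    - [0,0,-76]
    - [0,0,-94]
    - [0,0,-108]
    - [0,0,-118]
    - [0,0,-122]
  rot:
    - [0,0,0]
    - [0,0,0]
    - [0,0,0]
    - [0,0,0]
    - [0,0,0]
    - [0,0,0]
    - [0,0,0]
    - [0,0,0]
    - [0,0,0]
    - [0,0,0]
  hand: [1,1,1,1,1,1,1,1,1,1]
  grip_force: 55

```text
clock: 14.27
position: [501.4, -162.5, 126.8]
orientation: [[-0.717, 0.697, 0.003], [0.697, 0.717, -0.001], [-0.003, 0.002, -1.0]]
contact_force: [0.1, 1.2, -7.3]
finger_gap: 0.149
grip_force: 55.0
```

Emit:
jog_arm:
  delta_pos:
    - [3.6,4.6,0]
    - [10.8,13.8,0]
    - [21.6,27.5,0]
    - [34.8,44.4,0]
    - [49.2,62.7,0]
    - [63.6,81.1,0]
    - [78,99.5,0]
    - [92.4,117.8,0]
    - [106.8,136.2,0]
    - [120,153,0]
  rot:
    - [0,0,-0.4]
    - [0,0,-1.15]
    - [0,0,-2.3]
    - [0,0,-3.7]
    - [0,0,-5.3]
    - [0,0,-6.8]
    - [0,0,-8.35]
    - [0,0,-9.9]
    - [0,0,-11.4]
    - [0,0,-12.85]
  hand: [1,1,1,1,1,1,1,1,1,1]

```text
clock: 15.1
position: [519.7, 33.7, 123.3]
orientation: [[-0.856, 0.517, -0.003], [0.517, 0.856, 0.001], [0.003, -0.001, -1.0]]
contact_force: [0.6, 1.1, -6.9]
finger_gap: 0.151
grip_force: 55.0
```

Emit:
jog_arm:
  delta_pos:
    - [9.8,21.1,0]
    - [19.7,42.2,0]
    - [29.6,63.3,0]
    - [39.4,84.4,0]
    - [49.3,105.5,0]
    - [58.4,124.9,0]
    - [66.6,142.5,0]
    - [74,158.3,0]
    - [79,168.9,0]
    - [82.2,175.9,0]
  rot:
    - [0,0,-1.55]
    - [0,0,-3.1]
    - [0,0,-4.6]
    - [0,0,-6.2]
    - [0,0,-7.7]
    - [0,0,-9.1]
    - [0,0,-10.4]
    - [0,0,-11.6]
    - [0,0,-12.3]
    - [0,0,-12.85]
  hand: [1,1,1,1,1,1,1,1,1,1]

```text
clock: 15.93
position: [541.0, 226.0, 123.3]
orientation: [[-0.949, 0.314, -0.002], [0.314, 0.949, -0.0], [0.002, -0.001, -1.0]]
contact_force: [-0.0, -0.2, -7.7]
finger_gap: 0.15
grip_force: 55.0
```

Emit:
jog_arm:
  delta_pos:
    - [0,0,0]
    - [0,0,0]
    - [0,0,0]
    - [0,0,0]
  rot:
    - [0,0,0]
    - [0,0,0]
    - [0,0,0]
    - [0,0,0]
  hand: [1,1,1,1]

```text
clock: 16.27
position: [541.9, 223.2, 124.6]
orientation: [[-0.948, 0.318, -0.0], [0.318, 0.948, -0.0], [0.0, -0.001, -1.0]]
contact_force: [-0.0, 0.2, -7.7]
finger_gap: 0.152
grip_force: 55.0
```

```bash
python3 - <<'E'
from h import *
st(); s=ctrl.observe(); R=np.array(s['orientation']); print('tool F,M',(R.T@s['contact_force']).round(2),(R.T@s['torque']).round(3))
for c in ['scene','side','wrist']:
    t,_=snap(c,f'{c[:2]}10.png')
    for l in ['lever_eye','lever_foot','pin_top','fork']: print(c,l,pt(c,t,l))
# bar direction & ring in wrist view
im=cv2.cvtColor(cv2.imread('pics/wr10.png'),cv2.COLOR_BGR2RGB); a=im.astype(int); t=T('wrist')
m=((a[...,2]>1.4*a[...,0])&(a[...,2]>1.3*a[...,1])&(a[...,2]>70)).astype(np.uint8)
n,L,q,c=cv2.connectedComponentsWithStats(m); i=1+q[1:,4].argmax(); v,u=np.nonzero(L==i); print('bar',q[i],c[i],cv2.fitLine(np.c_[u,v].astype(np.float32),2,0,.01,.01).ravel())
h=cv2.cvtColor(im,cv2.COLOR_RGB2HSV); m=(h[...,1]<45)&(h[...,2]>80); m[260:]=0;m[:,:220]=0;m[:,420:]=0
n,L,q,c=cv2.connectedComponentsWithStats(m.astype(np.uint8)); i=1+q[1:,4].argmax(); print('ring',q[i],c[i])
E
```

```text
t 16.27 p [541.9 223.2 124.6] yaw 161.48 z [-5.e-04 -4.e-04 -1.e+00] F [-0.   0.2 -7.7] M [ 0.01 -0.06 -0.02] gap 0.152 gf 55.0
tool F,M [0.07 0.16 7.65] [-0.032 -0.052  0.02 ]
scene lever_eye [(0.62, [479.6, 244.7, 165.4])]
scene lever_foot [(0.86, [706.6, 170.2, 168.2])]
scene pin_top [(0.6, [474.9, 247.5, 67.0])]
scene fork [(0.93, [705.7, 172.2, 64.7])]
side lever_eye [(0.71, [474.1, 245.2, 160.9])]
side lever_foot [(0.96, [705.6, 169.1, 160.0])]
side pin_top [(0.46, [475.4, 244.4, 68.7])]
side fork [(0.64, [702.9, 168.1, 65.7])]
wrist lever_eye []
wrist lever_foot []
wrist pin_top [(0.83, [477.8, 247.1, 67.6])]
wrist fork []
bar [ 305  211   32  123 3862] [320.54842051 272.86328327] [ 3.4387509e-04 -9.9999994e-01  3.2054843e+02  2.7286328e+02]
ring [  261    89   120   125 10258] [320.59007604 150.38136089]
```

```bash
python3 - <<'E'
from h import *
st(); t=T('wrist'); print('eye wrist',ray_at_z('wrist',t,[320.8,150.8],176))
im=cv2.imread('pics/wr10.png').astype(int)
m=((im[...,2]>1.8*im[...,1])&(im[...,2]>1.8*im[...,0])&(im[...,2]>60)); m[300:]=0; m[:,:250]=0; m[:,390:]=0
v,u=np.nonzero(m); print('red in bore',len(u),(u.min(),u.max(),v.min(),v.max()) if len(u) else '')
print('px pin top pred',proj('wrist',t,[474.7,247,67]),'pin size px',378*18/240)
E
```

```text
t 17.02 p [542.2 224.2 124.6] yaw 161.55 z [ 0.e+00  1.e-04 -1.e+00] F [ 0.6  0.5 -7. ] M [ 0.03  0.   -0.02] gap 0.152 gf 55.0
eye wrist [473.8 247.8 176. ]
red in bore 576 (np.int64(307), np.int64(332), np.int64(128), np.int64(156))
px pin top pred [319.99244725 140.51272245] pin size px 28.35
```

Eye over pin and foot over fork agree within about 2 mm across the cameras. Lowering 15 mm to the 5 cm gap.

Emit:
jog_arm:
  delta_pos:
    - [0,0,1.5]
    - [0,0,4]
    - [0,0,7]
    - [0,0,10]
    - [0,0,13]
    - [0,0,14.5]
    - [0,0,15]
    - [0,0,15]
    - [0,0,15]
    - [0,0,15]
  rot:
    - [0,0,0]
    - [0,0,0]
    - [0,0,0]
    - [0,0,0]
    - [0,0,0]
    - [0,0,0]
    - [0,0,0]
    - [0,0,0]
    - [0,0,0]
    - [0,0,0]
  hand: [1,1,1,1,1,1,1,1,1,1]

```text
clock: 17.85
position: [542.3, 224.2, 109.9]
orientation: [[-0.949, 0.317, 0.0], [0.317, 0.949, 0.0], [-0.0, 0.0, -1.0]]
contact_force: [-0.1, -1.1, -7.1]
finger_gap: 0.151
grip_force: 55.0
```

Emit:
jog_arm:
  delta_pos:
    - [0,0,0]
    - [0,0,0]
    - [0,0,0]
    - [0,0,0]
    - [0,0,0]
    - [0,0,0]
  rot:
    - [0,0,0]
    - [0,0,0]
    - [0,0,0]
    - [0,0,0]
    - [0,0,0]
    - [0,0,0]
  hand: [1,1,1,1,1,1]

```text
clock: 18.35
position: [542.2, 224.2, 109.7]
orientation: [[-0.949, 0.317, 0.0], [0.317, 0.949, 0.0], [-0.0, 0.0, -1.0]]
contact_force: [0.4, -0.5, -6.9]
finger_gap: 0.15
grip_force: 55.0
```

```bash
python3 - <<'E'
from h import *
st()
for c in ['scene','side']:
    t,_=snap(c)
    for l in ['lever_eye','lever_foot','pin_top','fork']: print(c,l,pt(c,t,l))
st()
E
```

```text
t 18.35 p [542.2 224.2 109.7] yaw 161.54 z [ 1.e-04  1.e-04 -1.e+00] F [ 0.4 -0.5 -6.9] M [-0.04  0.05  0.  ] gap 0.15 gf 55.0
scene lever_eye [(0.89, [480.1, 244.9, 147.7])]
scene lever_foot []
scene pin_top [(0.63, [475.0, 249.9, 70.2])]
scene fork [(0.73, [705.2, 171.3, 67.6]), (0.2, [476.7, 245.7, 70.1])]
side lever_eye [(0.9, [474.6, 245.4, 144.8]), (0.61, [473.5, 245.1, 65.8])]
side lever_foot [(0.94, [705.0, 171.8, 145.7])]
side pin_top [(0.69, [473.7, 246.8, 68.1])]
side fork [(0.9, [704.4, 170.3, 66.0])]
t 18.85 p [542.2 224.2 109.7] yaw 161.54 z [ 0.e+00  1.e-04 -1.e+00] F [ 0.9  0.9 -7.6] M [-0.03  0.01  0.03] gap 0.15 gf 55.0
```

Emit:
jog_arm:
  delta_pos:
    - [0.5,0,0]
    - [1,0,0]
    - [1,0,0]
    - [1,0,0]
    - [1,0,0]
    - [1,0,0]
    - [1,0,0]
    - [1,0,0]
  rot:
    - [0,0,0]
    - [0,0,0]
    - [0,0,0]
    - [0,0,0]
    - [0,0,0]
    - [0,0,0]
    - [0,0,0]
    - [0,0,0]
  hand: [1,1,1,1,1,1,1,1]

```text
clock: 19.52
position: [541.2, 224.5, 109.7]
orientation: [[-0.949, 0.317, 0.0], [0.317, 0.949, 0.0], [0.0, 0.0, -1.0]]
contact_force: [0.9, 1.0, -7.1]
finger_gap: 0.15
grip_force: 55.0
```

```bash
python3 - <<'E'
from h import *
st(); print(ctrl.close_job())
E
```

```text
t 19.52 p [541.2 224.5 109.7] yaw 161.54 z [ 0.e+00  1.e-04 -1.e+00] F [ 0.9  1.  -7.1] M [ 0.02 -0.03 -0.  ] gap 0.15 gf 55.0
the job is handed in; nothing more can be done
None
```

The job is handed in at 19.5 s, verdict not shown: the pin was pushed to its stop (26 N) and sprang back, and the lever is held still and level, with its eye over the pin within a few mm and about 5 cm above it, and its foot over the fork.

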